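Switch on the sink disposer at its guarded toggle

TASK

Switch on the sink's waste disposer at the guarded switch box: swing its clear hinged safety cover up until it stands open, flip the toggle underneath all the way over to the hinge side, then close the cover fully again. Leave the toggle of the other switch box, the one without a cover, as it is.

Things in the scene. Friction and masses are not known exactly. Their poses are not given: they have to be found in the camera images.
- guard_box: Guarded switch box, fixed: white base 110 x 84 x 30 mm (x, y, z) under a clear safety cover. Origin: centre of the base's underside. x points from the cover's grey tab to its hinge, y along the hinge, z up; yaw within 0.35 rad. In this frame (mm) the toggle's pivot is at (-5, 0, 30), the hinge axis runs along y through (48, 0, 30), and the tab, cover closed, is best pinched at (-72, 0, 75).
- guard_cover (a joint): Cover hinge, rad: 0 closed, 1.57 upright, stop at 1.75; the tab end swings up and over the hinge. Clear hood 95 x 74 x 53 mm, 80 g, open below. A grey tab 16 mm wide (y) and 8 mm thick sticks 38 mm out of the wall opposite the hinge and turns with the cover: pinch it across its width and follow the arc. Stiff hinge: stays at any angle; about 1 N at the tab moves it.
- guard_toggle (a joint): Toggle under the cover, rad: 0 = leaning 0.4 rad away from the hinge (off), 0.8 = leaning 0.4 rad towards the hinge (on), hard stop at each end. Black paddle 10 x 16 mm (x, y), 40 mm long from its pivot at the base's top; its tip is about 38 mm above the base's top. About 1 N at the tip moves it; it stays where left.
- bare_tip (a point): Tip of the bare toggle, about 68 mm above the counter, near the middle of the second switch box (same white base and toggle, but no cover and no tab), which stands on the other side of the robot's centre line from the guarded one, left or right. It may lean either way at the start. To be left as it is.
Things that resemble listed ones, but are neither listed nor needed, are in the scene too. Leave any red or turquoise look-alike of the guard_box alone.

How it is judged:
On the way, in this order (a step that is already met when the one before it is completed fails the run):
1. the cover is swung up (more than 1.0 rad) (value of joint guard_cover above 1 rad), for 0.2 s.
2. the guarded toggle is flipped over to the hinge side (more than 0.6 of 0.8 rad) (value of joint guard_toggle above 0.6 rad), for 0.2 s.
At the end, for the whole second after the job is handed in: The cover is closed (within 0.1 rad of its stop), the toggle under it leans to the hinge side (more than 0.6 of its 0.8 rad), and the bare toggle's tip is within 10 mm of where it started (value of joint guard_cover below 0.1 rad and value of joint guard_toggle above 0.6 rad and distance of bare_tip from where it was at the start of the episode below 0.01 m); the robot touches nothing.
It fails at once if the bare toggle is moved by more than 10 mm (distance of bare_tip from where it was at the start of the episode above 0.01 m).
It also fails if it takes over 54 s, if anything falls off the work surface, if the arm or the gripper's body presses on something with over 40 N, if the wrist force passes 120 N, or if a joint passes its speed limit or range.

ROBOT

A 6-joint arm with a two-finger parallel gripper is mounted at the origin on the work surface. World frame = base frame: x ahead of the robot, y to its left, z up, the work surface at z = 0. Lengths are in m, angles in rad, forces in N, time in s.
With the tool pointing down it reaches from about 0.35 to 0.875 m from the base axis. Payload 4.2 kg.
Tool frame: the origin (TCP) lies midway between the tips of the shut fingers; the grasp point (between the pads) lies 19 mm behind it; z points along the fingers, y is the direction in which the jaws open and shut (so a half turn about z gives the same grasp; the last joint's range is limited). The gripper opens to 85 mm and grips with 20 to 120 N. Pads are 22 mm wide; open, the fingers measure 114 mm over their backs; the gripper's body (76 mm by 85 mm) begins 54 mm behind the grasp point. The pads swing forward as they close: fully open they stand 13 mm farther back than shut.
Start: joints at [1.568, 0.385, 0.008, 0, -1.194, -0.259], TCP at [0.162, 0.604, 0.206] pointing down, gripper open.
Joint ranges: [-3.14, 3.14], [-1.21, 2.06], [-1.07, 1.41], [-3.16, 2.05], [-2.99, -0.16], [-3.1, 3.1]. Speed limits (rad/s): [2.79, 2.79, 3.14, 3.14, 3.14, 3.14].

INTERFACE

Orientations are given as a 3x3 rotation matrix whose columns are the frame's x, y, z axes.
In Python, from cell import readout, eyes, ctrl, recognise, trace gives the robot as it stands. The module is installed in compiled form; this text tells all that it offers.
- The arm moves only by the shell command python3 -m handwheel 'ROWS' [FORCE]. ROWS is JSON, a list of rows, each a list of 3 entries, a list of its own where there are three numbers: the shift along the tool's x, y, z in m, then the turn about the tool's z in degrees, then the finger opening in m, from 0 to 0.0854. In form: [[[tx, ty, tz], turn, hand], ...]. A call has 1 to 8 rows; each row shifts and turns the commanded pose from where the row before left it, along the tool's axes as they then stand; what a row does not reach is not made up. A row lasts 1/10 s, in which the tool goes at most 50 mm and 8.59 degrees, less where a joint would pass 70% of its speed; a pose out of reach is approached as far as the arm can. A call with a gripper value outside its range is refused whole. The fingers move at their own pace and stop on an object; FORCE is the grip in N (left out, the last holds). Time passes only in rows, so rows that do not move let the fingers close. It gives the time, the measured TCP pose, the force and the opening at its end, in the units of the state.
- readout.get_obs(): the state, without advancing time (a new reading comes with each control period).
- eyes.get_image(name): name is "scene" or "top"; returns the picture (420x560x3 uint8, red, green, blue); there is no depth.
- eyes.camera_info(name): a dict with "K" (3x3 intrinsics, pixels), "dist" ([k1, k2, p1, p2, k3] as OpenCV has them; the pictures are not rectified), "extrinsics" (4x4, takes a point from world to camera coordinates). Camera axes: x right, y up, looking along -z (the intrinsics and any distortion apply to the point x, -y, -z); pixel columns grow to the right and rows downward; lengths in m; the calibration is good to about 2 mm. A picture is of the moment at which its call begins. camera_info takes no time and is no camera call.
- ctrl.job_done(): hands the job in, once; it reports no verdict.
Trained networks look in the newest picture that a camera, given by its name, has taken for a name from the list of things; names that differ only in an ending like _2 or _b are one class to them, and where a whole thing is asked for, a point or a joint stands for the part that bears it (a point fixed in the world has none). Each returns a list of dicts, best first, with "confidence" (0 to 1); they miss things now and then, are a little off and sometimes report something else, mostly with a low value. They report only what shows in the picture. A call takes as long as a camera call. They do not tell look-alikes from the thing itself.
- recognise(camera, name): "box" ([left, top, right, bottom] in pixels, round what is visible of it).
- trace(camera, name): "region" (420x560 bool, what is visible of it) and "box" ([left, top, right, bottom] in pixels, round what is visible of it).
The state is a dict: "time": time; "joint_positions": joint angles; "dq": joint speeds; "joint_torque": joint torques, N m; "tcp_pos": TCP position; "tcp_rot": TCP orientation; "contact_force": force on the tool from outside, world axes, zero at the start; "torque": the same for the moment, N m; "finger_gap": opening from 0.0 (shut) to 1.0 (fully open).
Only numpy, scipy, OpenCV 4.12 (cv2) and the standard library are available. Lean on these libraries where they do the work, as an engineer would, in place of code of your own. Each camera call takes 0.05 s, during which the arm holds its last target.

## Working session

There is one attempt and no reset: what is moved stays moved. The work goes in short steps, Python scripts to look and compute and a shell command to move; the robot and the scene stay as the last step left them, time stands still between calls to the robot, and variables do not carry over. Pictures are saved under pics/ and viewed, and the job is handed in when it is done.

```bash
mkdir -p pics
python3 - <<'E'
from cell import readout, eyes, ctrl, recognise, trace
import cv2, numpy as np
o=readout.get_obs(); print({k:np.round(v,3).tolist() for k,v in o.items()})
for n in("scene","top"):
    im=eyes.get_image(n); cv2.imwrite(f"pics/{n}0.png",im[:,:,::-1])
    print(n,eyes.camera_info(n))
    for t in ("guard_box","guard_cover","guard_toggle","bare_tip"):
        for r in recognise(n,t): print(n,t,np.round(r["box"],1),round(r["confidence"],2))
E
```

```text
{'time': 0.0, 'joint_positions': [1.568, 0.386, 0.007, -0.001, -1.194, -0.259], 'dq': [0.001, -0.001, 0.001, -0.0, -0.001, 0.0], 'joint_torque': [0.0, -39.229, 18.841, 4.186, -0.005, -0.0], 'tcp_pos': [0.162, 0.603, 0.205], 'tcp_rot': [[0.966, -0.259, -0.0], [-0.259, -0.966, -0.002], [0.0, 0.002, -1.0]], 'contact_force': [-0.214, 0.122, -0.108], 'torque': [-0.005, 0.01, -0.032], 'finger_gap': 0.998}
scene {'K': array([[473.79315276,   0.        , 278.73276167],
       [  0.        , 473.79315276, 214.13285662],
       [  0.        ,   0.        ,   1.        ]]), 'dist': array([-0.06267163,  0.        ,  0.        ,  0.        ,  0.        ]), 'extrinsics': array([[-0.31878332,  0.94781762, -0.00435297,  0.21503673],
       [-0.73150811, -0.24310547,  0.63702089,  0.40522074],
       [ 0.60272139,  0.20625586,  0.77083425, -1.39071555],
       [ 0.        ,  0.        ,  0.        ,  1.        ]])}
scene guard_box [258.9 193.5 313.4 275.4] 0.93
scene guard_box [323.3 129.5 370.7 198. ] 0.93
scene guard_box [344.8 187.8 404.6 260.4] 0.85
scene guard_box [296.6 287.  362.6 380.5] 0.79

[... 273 characters left out ...]
    , 429.00234591, 208.99421811],
       [  0.        ,   0.        ,   1.        ]]), 'dist': array([0.00104498, 0.        , 0.        , 0.        , 0.        ]), 'extrinsics': array([[-0.01859831, -0.99980935, -0.00594679,  0.01908738],
       [ 0.99567597, -0.0190622 ,  0.09091756, -0.60322079],
       [-0.09101359, -0.00423016,  0.99584067, -0.76528956],
       [ 0.        ,  0.        ,  0.        ,  1.        ]])}
top guard_box [219.1 284.2 265.9 376.7] 0.78
top guard_box [158.4 202.1 217.4 281.6] 0.68
top guard_box [256.3 152.  304.5 232.3] 0.68
top guard_cover [172.6  51.5 227.7 128.7] 0.82
top guard_cover [257.1 155.3 304.3 227.8] 0.73
top guard_cover [216.8 290.  267.7 377.4] 0.55
```

View pics/scene0.png

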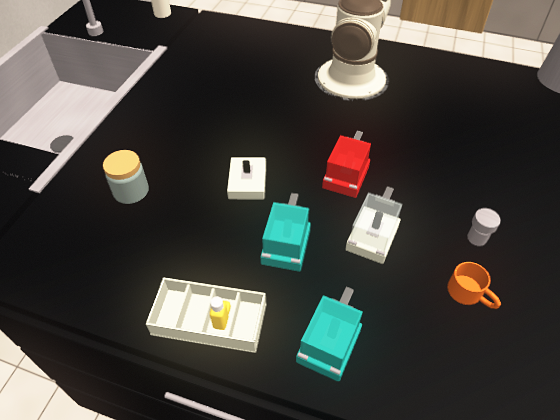

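View pics/top0.png

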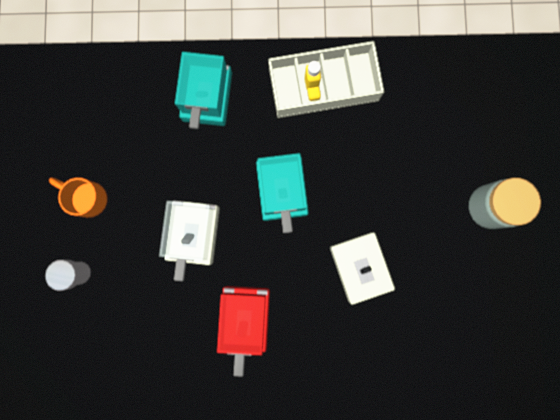

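Run:
```python
import cv2
a=cv2.imread("pics/scene0.png")[175:275,330:420]; b=cv2.imread("pics/top0.png")[190:290,150:230]
cv2.imwrite("pics/sc.png",cv2.resize(a,None,fx=6,fy=6,interpolation=cv2.INTER_CUBIC));cv2.imwrite("pics/tc.png",cv2.resize(b,None,fx=6,fy=6,interpolation=cv2.INTER_CUBIC))
```

```text
(no output)
```

View pics/sc.png

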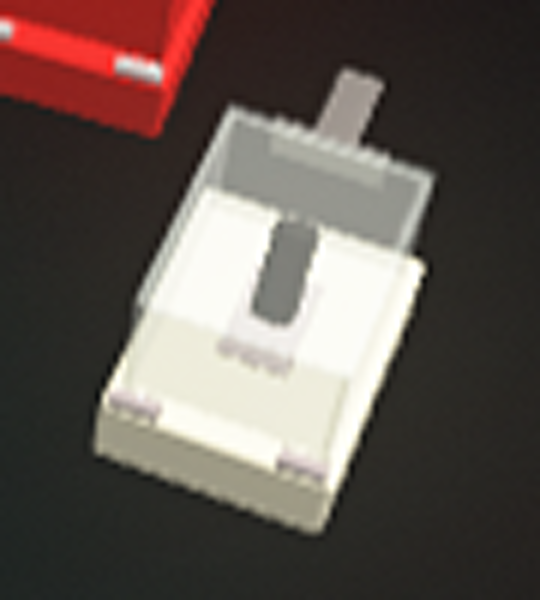

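View pics/tc.png

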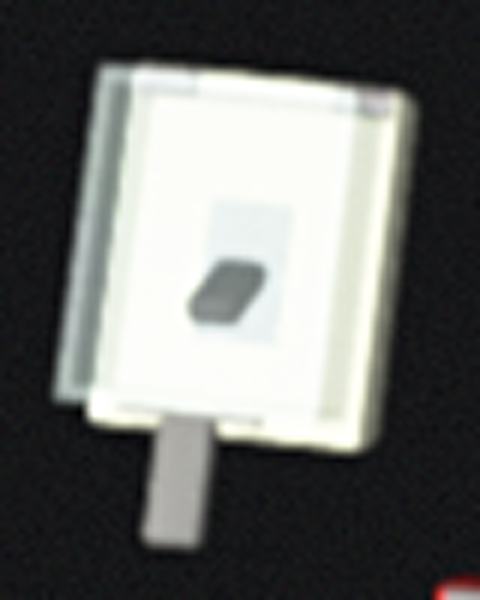

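```bash
cat > h.py <<'E'
import numpy as np, cv2
from cell import eyes
from scipy.optimize import least_squares
F=np.diag([1.,-1,-1])
def proj(n,P):
    c=eyes.camera_info(n);E=c["extrinsics"];P=np.atleast_2d(P)
    q=(P@E[:3,:3].T+E[:3,3])@F
    return cv2.projectPoints(q.reshape(-1,1,3),np.zeros(3),np.zeros(3),c["K"],c["dist"])[0].reshape(-1,2)
def tri(s,t):
    f=lambda X:np.r_[proj("scene",X)[0]-s,proj("top",X)[0]-t]
    r=least_squares(f,[.5,.1,.05]);return r.x,r.fun
E
python3 - <<'E'
from h import *
S=lambda x,y:np.array([330+x/6-.4,175+y/6-.4]); T=lambda x,y:np.array([150+x/6-.4,190+y/6-.4])
print("tab tip mid",tri(S(364,75),T(172,546)))
print("tab root",tri(S(340,143),T(187,416)))
print("toggle tip",tri(S(295,225),T(213,315)))
m=1e-3
pts=[("scene",S(345,68),(-85,8,79)),("scene",S(384,82),(-85,-8,79)),
("scene",S(97,455),(55,42,0)),("scene",S(320,532),(55,-42,0)),("scene",S(102,398),(55,42,30)),("scene",S(425,265),(-55,-42,30)),
("top",T(415,95),(55,-42,30)),("top",T(375,450),(-55,-42,30)),("top",T(88,425),(-55,42,30)),("top",T(142,545),(-85,8,75)),("top",T(203,547),(-85,-8,75)),("top",T(98,65),(48,37,83)),("top",T(55,400),(-47,37,83)),
("scene",S(230,105),(-47,37,83)),("scene",S(435,175),(-47,-37,83))]
for flip in(0,1):
  def f(p):
    c,s=np.cos(p[3]),np.sin(p[3]);o=[]
    for n,px,q in pts:
        q=np.array(q)*m
        if flip and n=="scene": q[1]*=-1
        o.append(proj(n,[p[0]+c*q[0]-s*q[1],p[1]+s*q[0]+c*q[1],p[2]+q[2]])[0]-px)
    return np.ravel(o)
  r=least_squares(f,[.6,.1,0,0],loss="soft_l1");print(flip,r.x,r.cost);print(np.round(f(r.x).reshape(-1,2),1).tolist())
E
```

```text
tab tip mid (array([0.47933702, 0.18519645, 0.07536298]), array([-0.06948297,  0.00790219, -0.05361427,  0.01382057]))
tab root (array([0.51593782, 0.18159398, 0.07671184]), array([-0.73334078,  0.07507175, -0.58082816,  0.1507134 ]))
toggle tip (array([0.5452128 , 0.1756987 , 0.06370612]), array([ 0.32545928, -0.02863132,  0.26524076, -0.06939849]))
0 [ 0.56336852  0.17303955 -0.00094809 -0.13711938] 304.9742431890037
[[6.7, 1.4], [-7.0, -3.4], [36.1, 13.1], [-39.0, -14.4], [37.7, 14.4], [-36.7, -14.6], [-1.1, 0.0], [-2.3, 0.4], [-0.0, -0.9], [0.8, -0.3], [-0.1, 0.4], [1.2, 0.6], [0.5, -0.2], [34.1, 10.7], [-34.1, -12.8]]
1 [ 0.56343758  0.1745112  -0.00343195 -0.12555536] 6.136308592202659
[[-0.5, -0.2], [0.2, -0.1], [-1.1, -0.4], [-0.2, 1.1], [-0.4, 0.7], [0.4, -0.8], [-2.0, -0.2], [-2.5, 0.1], [-0.1, -0.6], [0.9, -0.4], [-0.1, 0.3], [0.4, 1.0], [0.3, 0.0], [0.3, -0.1], [0.2, -0.2]]
```

```bash
python3 -m handwheel '[[[0,0,0],-7.8,0.04],[[0.03,0.03,0],0,0.04],[[0.03,0.03,0],0,0.04],[[0.03,0.03,0],0,0.04],[[0.03,0.03,0],0,0.04],[[0.03,0.03,0],0,0.04],[[0.03,0.03,0],0,0.04],[[0,0,0],0,0.04]]' 30
```

```text
time: 1.3
tcp_pos: [0.3195, 0.399, 0.2066]
tcp_rot: [[0.992, -0.13, -0.0], [-0.13, -0.992, -0.0], [-0.0, 0.0, -1.0]]
contact_force: [-0.4, -0.4, 0.3]
finger_gap: 0.469
```

```bash
python3 -m handwheel '[[[0.03,0.03,0],0,0.04],[[0.03,0.03,0],0,0.04],[[0.03,0.03,0],0,0.04],[[0.03,0.03,0],0,0.04],[[0.03,0.03,0],0,0.04],[[0.03,0.03,0],0,0.04],[[0.0,0.0,0],0,0.04],[[0,0,0],0,0.04]]'
cat >> h.py <<'E'
o=np.array([.5634,.1745,0.]);yaw=-.1265
B=np.array([[np.cos(yaw),-np.sin(yaw),0],[np.sin(yaw),np.cos(yaw),0],[0,0,1]])
def st():
    from cell import readout
    s=readout.get_obs();R=s["tcp_rot"]
    print("t",round(s["time"],2),"tcp box mm",np.round(B.T@(s["tcp_pos"]-o)*1e3,1),"yaw",round(float(np.arctan2(R[1,0],R[0,0])),4),"z",np.round(R[:,2],3),"F box",np.round(B.T@s["contact_force"],1),"gap mm",round(s["finger_gap"]*85.4,1))
E
python3 -c "from h import *;st()"
```

```text
time: 2.1
tcp_pos: [0.4742, 0.201, 0.2061]
tcp_rot: [[0.992, -0.127, -0.0], [-0.127, -0.992, 0.0], [-0.0, -0.0, -1.0]]
contact_force: [0.1, 0.3, -0.9]
finger_gap: 0.466
t 2.1 tcp box mm [-91.8  15.  206.1] yaw -0.1277 z [-0.  0. -1.] F box [ 0.1  0.3 -0.9] gap mm 39.8
```

```bash
python3 -m handwheel '[[[0.02,0.015,0],0,0.04],[[0,0,0.035],0,0.04],[[0,0,0.035],0,0.04],[[0,0,0.02],0,0.04],[[0,0,0],0,0.04],[[0,0,0],0,0.04]]'
python3 - <<'E'
from h import *;st()
for n,(y,x) in dict(scene=(120,310),top=(150,110)).items():
    im=eyes.get_image(n)[y:y+140,x:x+150,::-1];cv2.imwrite(f"pics/{n}1.png",cv2.resize(im,None,fx=4,fy=4,interpolation=cv2.INTER_CUBIC))
a=cv2.imread("pics/scene1.png");b=cv2.imread("pics/top1.png");cv2.imwrite("pics/both1.png",cv2.resize(np.hstack([a,b]),(800,373)))
E
```

```text
time: 2.7
tcp_pos: [0.4919, 0.1852, 0.1168]
tcp_rot: [[0.992, -0.123, 0.001], [-0.123, -0.992, -0.0], [0.001, -0.0, -1.0]]
contact_force: [0.7, 0.1, 0.1]
finger_gap: 0.466
t 2.7 tcp box mm [-72.3   1.6 116.8] yaw -0.1234 z [ 0.001 -0.    -1.   ] F box [0.7 0.1 0.1] gap mm 39.8
```

View pics/both1.png

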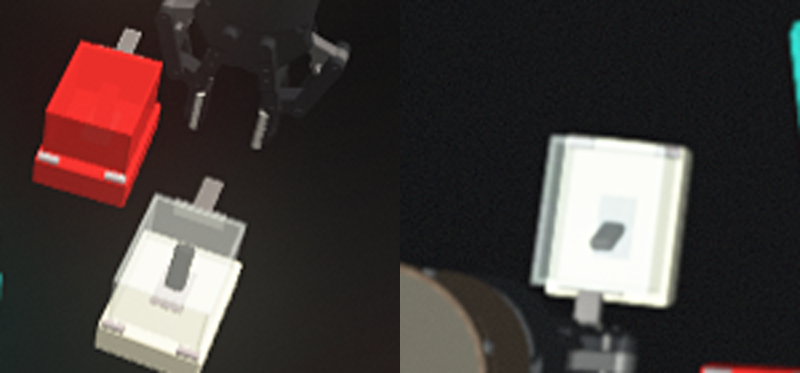

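```bash
python3 -m handwheel '[[[0,0.0015,0.02],0,0.04],[[0,0,0.02],0,0.04],[[0,0,0.02],0,0.04],[[0,0,0],0,0.04],[[0,0,0],0,0.04]]'
python3 - <<'E'
from h import *;st()
for n,(y,x) in dict(scene=(120,310),top=(150,110)).items():
    im=eyes.get_image(n)[y:y+140,x:x+150,::-1];cv2.imwrite(f"pics/{n}2.png",cv2.resize(im,None,fx=4,fy=4,interpolation=cv2.INTER_CUBIC))
a=cv2.imread("pics/scene2.png");b=cv2.imread("pics/top2.png");cv2.imwrite("pics/both2.png",cv2.resize(np.hstack([a,b]),(800,373)))
E
```

```text
time: 3.3
tcp_pos: [0.4924, 0.1832, 0.0575]
tcp_rot: [[0.992, -0.125, 0.002], [-0.125, -0.992, 0.001], [0.002, -0.001, -1.0]]
contact_force: [-0.1, 0.8, 0.2]
finger_gap: 0.467
t 3.3 tcp box mm [-71.5  -0.3  57.5] yaw -0.1249 z [ 0.002  0.001 -1.   ] F box [-0.2  0.8  0.2] gap mm 39.9
```

View pics/both2.png

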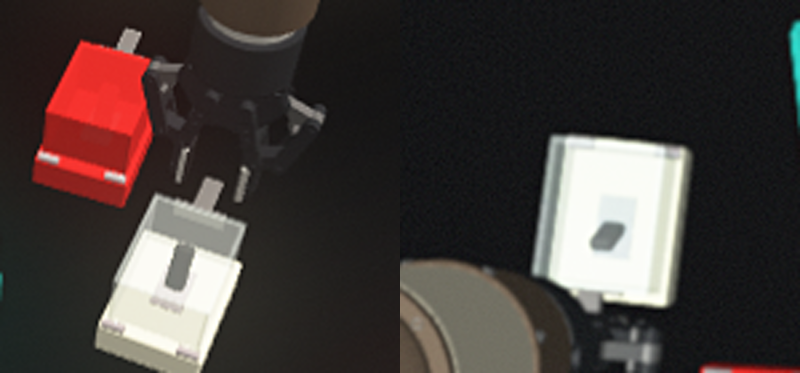

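The scene view shows the fingers at about (182,165) and (242,185), straddling the tab at (208,193), and the red box is clear. I'll close them now.

```bash
python3 -m handwheel '[[[0,0,0.001],0,0.012],[[0,0,0],0,0.012],[[0,0,0],0,0.012],[[0,0,0],0,0.012],[[0,0,0],0,0.012]]' 30
python3 -c "from h import *;st()
p=0
for th in np.arange(0,1.7,.1):
    q=np.array([-120*np.cos(th)+45*np.sin(th),120*np.sin(th)+45*np.cos(th)])
    print(round(th,2),np.round(q+[48,30-19],1),np.round(q-p,1));p=q
"
```

```text
time: 3.9
tcp_pos: [0.4917, 0.1826, 0.0554]
tcp_rot: [[0.992, -0.125, 0.0], [-0.125, -0.992, 0.0], [0.0, -0.0, -1.0]]
contact_force: [-0.1, 0.2, -0.1]
finger_gap: 0.138
t 3.9 tcp box mm [-72.2  -1.   55.4] yaw -0.1256 z [ 0.  0. -1.] F box [-0.1  0.2 -0.1] gap mm 11.8
0.0 [-72.  56.] [-120.   45.]
0.1 [-66.9  67.8] [ 5.1 11.8]
0.2 [-60.7  78.9] [ 6.2 11.2]
0.3 [-53.3  89.5] [ 7.3 10.5]
0.4 [-45.   99.2] [8.3 9.7]
0.5 [-35.7 108. ] [9.3 8.8]
0.6 [-25.6 115.9] [10.1  7.9]
0.7 [-14.8 122.7] [10.8  6.8]
0.8 [ -3.3 128.4] [11.5  5.7]
0.9 [  8.7 133. ] [12.   4.5]
1.0 [ 21.  136.3] [12.4  3.3]
1.1 [ 33.7 138.4] [12.6  2.1]
1.2 [ 46.5 139.2] [12.8  0.8]
1.3 [ 59.3 138.7] [12.8 -0.5]
1.4 [ 71.9 136.9] [12.7 -1.8]
1.5 [ 84.4 133.9] [12.4 -3. ]
1.6 [ 96.5 129.6] [12.1 -4.2]
```

Run:
```python
from h import *
for n,(y,x) in dict(scene=(150,340),top=(190,130)).items():
    im=eyes.get_image(n)[y:y+90,x:x+90,::-1];cv2.imwrite(f"pics/{n}3.png",cv2.resize(im,(400,400),interpolation=cv2.INTER_CUBIC))
a=cv2.imread("pics/scene3.png");b=cv2.imread("pics/top3.png");cv2.imwrite("pics/both3.png",np.hstack([a,b]))
```

```text
(no output)
```

View pics/both3.png

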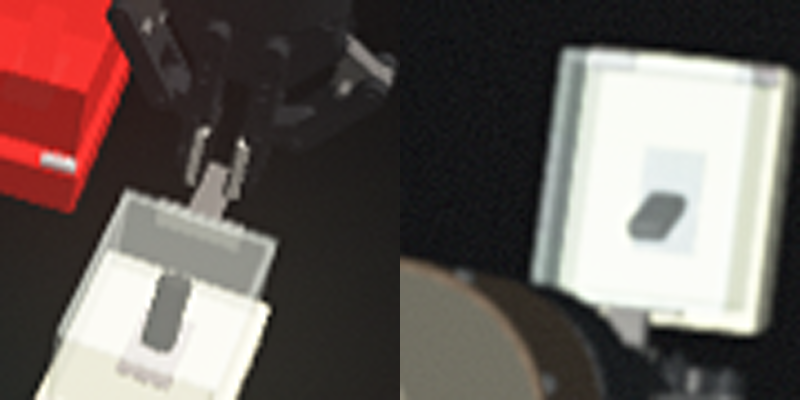

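```bash
python3 -m handwheel '[[[0,0,0.0],0,0.0],[[0,0,0],0,0.0],[[0,0,0],0,0.0]]' 30
python3 -c "from h import *;st()"
```

```text
time: 4.3
tcp_pos: [0.4915, 0.1824, 0.0551]
tcp_rot: [[0.992, -0.125, -0.0], [-0.125, -0.992, -0.0], [-0.0, 0.0, -1.0]]
contact_force: [0.4, -0.8, -0.1]
finger_gap: -0.001
t 4.3 tcp box mm [-72.4  -1.2  55.1] yaw -0.1257 z [-0. -0. -1.] F box [ 0.5 -0.7 -0.1] gap mm -0.1
```

Run:
```python
from h import *
from cell import readout
s=readout.get_obs()
P=[s["tcp_pos"],s["tcp_pos"]+[0,0,.019],o+B@[-.085,0,.079],o+B@[-.047,0,.079],o+B@[-.072,0,.075]]
out=[]
for n,(y,x) in dict(scene=(150,340),top=(190,130)).items():
    im=eyes.get_image(n)[y:y+90,x:x+90,::-1];im=cv2.resize(im,(800,800),interpolation=cv2.INTER_CUBIC)[100:600]
    if n=="top": im=cv2.resize(eyes.get_image(n)[190:290,130:230,::-1],(500,500),interpolation=cv2.INTER_CUBIC)
    else: cv2.imwrite("pics/s4raw.png",im)
    for i,p in enumerate(proj(n,P)):
        u=(p-[x,y]+.5)*(5 if n=="top" else 800/90)-[0,0 if n=="top" else 100]
        print(n,i,p,u)
        cv2.circle(im,tuple(int(v) for v in u),3,[(0,0,255),(0,255,255),(0,255,0),(255,0,0),(255,0,255)][i],-1)
    cv2.imwrite(f"pics/{n}4.png",im)
```

```text
scene 0 [386.28535212 197.15598243] [415.86979659 323.60873272]
scene 1 [387.80430047 191.19420056] [429.37155976 270.6151161 ]
scene 2 [390.53103759 185.86137566] [453.609223  223.2122281]
scene 3 [385.09192538 197.93289118] [405.2615589  330.51458828]
scene 4 [388.37161857 191.20882595] [434.41438733 270.74511955]
top 0 [182.60560483 272.76704109] [265.52802416 416.33520545]
top 1 [180.02189377 273.39889332] [252.60946884 419.4944666 ]
top 2 [177.67609418 280.92792781] [240.8804709  457.13963904]
top 3 [180.54689527 258.61279101] [255.23447634 345.56395504]
top 4 [179.22720773 273.13437254] [248.63603863 418.17186272]
```

View pics/scene4.png

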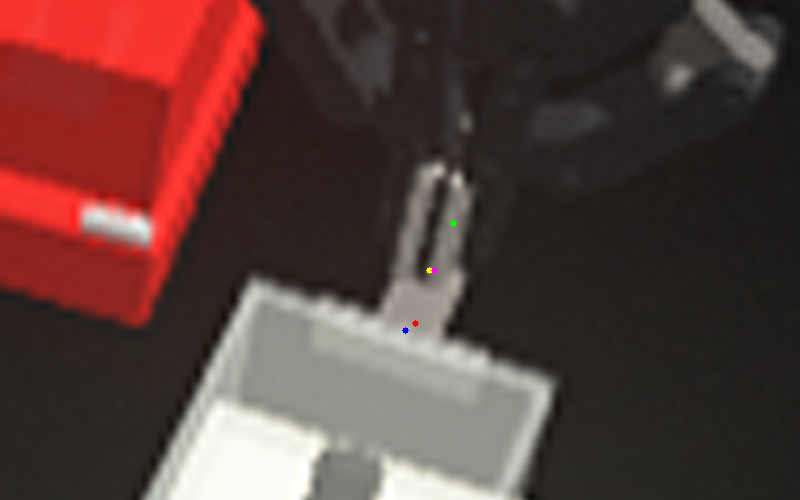

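View pics/s4raw.png

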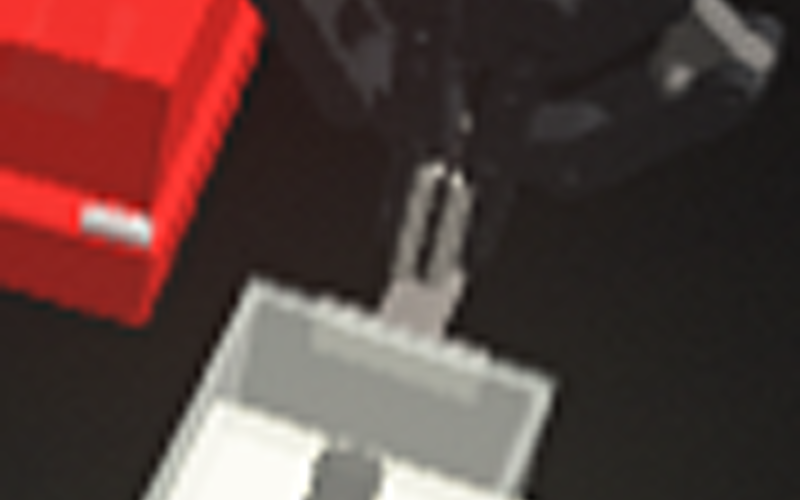

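View pics/top4.png

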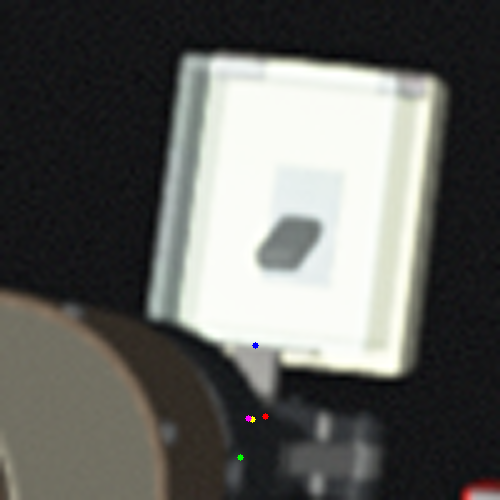

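```bash
python3 -m handwheel '[[[0,0,-0.02],0,0.0],[[0,0,-0.02],0,0.0],[[0,0,-0.02],0,0.0],[[0,0,0],0,0.0],[[0,0,0],0,0.0]]' 30
python3 - <<'E'
from h import *
from cell import readout
st()
s=readout.get_obs()
P=[s["tcp_pos"],s["tcp_pos"]+[0,0,.019],o+B@[-.085,0,.079],o+B@[-.047,0,.079],o+B@[-.072,0,.075]]
ims=[]
for n,(y,x) in dict(scene=(140,340),top=(210,140)).items():
    im=cv2.resize(eyes.get_image(n)[y:y+80,x:x+80,::-1],(400,400),interpolation=cv2.INTER_CUBIC);r=im.copy()
    for i,p in enumerate(proj(n,P)):
        cv2.circle(im,tuple(int(v) for v in (p-[x,y]+.5)*5),2,[(0,0,255),(0,255,255),(0,255,0),(255,0,0),(255,0,255)][i],-1)
    ims.append(im); cv2.imwrite(f"pics/{n}5r.png",r)
cv2.imwrite("pics/both5.png",np.hstack(ims))
E
```

```text
time: 4.95
tcp_pos: [0.4914, 0.1825, 0.1152]
tcp_rot: [[0.992, -0.126, 0.0], [-0.126, -0.992, 0.001], [0.0, -0.001, -1.0]]
contact_force: [-0.6, -0.5, 1.0]
finger_gap: -0.0
t 4.95 tcp box mm [-72.5  -1.1 115.2] yaw -0.126 z [ 0.     0.001 -1.   ] F box [-0.5 -0.5  1. ] gap mm -0.0
```

View pics/both5.png

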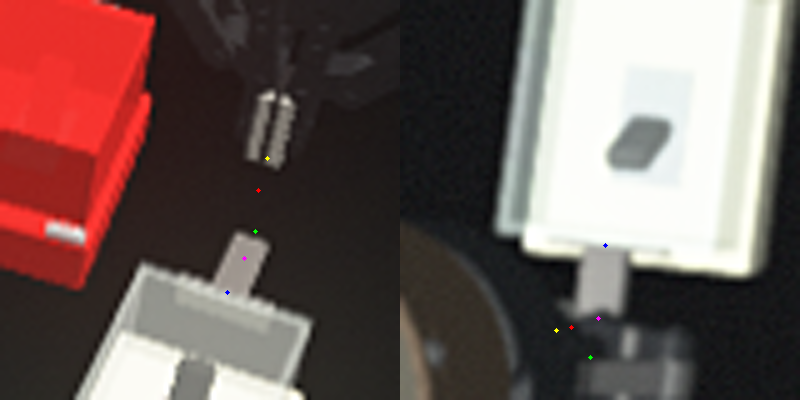

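Run:
```python
from h import *
from cell import readout
s=readout.get_obs();R=s["tcp_rot"];t=s["tcp_pos"]
ims=[]
P=[t, t+[0,0,.019],t+[0,0,.073]]
for n,(y,x,w) in dict(scene=(60,310,140),top=(190,110,140)).items():
    im=eyes.get_image(n)[y:y+w,x:x+w,::-1]; im=(255*(im/255.)**.45).astype(np.uint8)
    im=cv2.resize(im,(400,400),interpolation=cv2.INTER_CUBIC)
    cv2.imwrite(f"pics/{n}6r.png",im)
    for i,p in enumerate(proj(n,P)):
        print(n,i,p)
        cv2.circle(im,tuple(int(v) for v in (p-[x,y]+.5)*400/w),2,[(0,0,255),(0,255,255),(0,255,0)][i],-1)
    ims.append(im)
cv2.imwrite("pics/both6.png",np.hstack(ims))
```

```text
scene 0 [391.04919036 177.7855006 ]
scene 1 [392.70251495 171.25520662]
scene 2 [397.66726867 151.58144345]
top 0 [174.30032578 275.21983628]
top 1 [171.26022093 275.97508251]
top 2 [161.61353575 278.37161555]
```

View pics/both6.png

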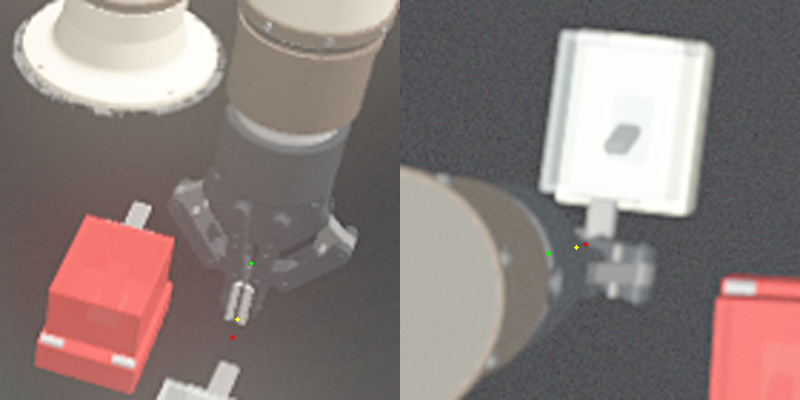

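Run:
```python
from h import *
from cell import readout
s=readout.get_obs();t=s["tcp_pos"]
for a,b in (((183,195),(222,272)),((183,190),(222,272)),((190,205),(222,272))):
    X,f=tri(np.array([310,60])+np.array(a)/2.857-.4,np.array([110,190])+np.array(b)/2.857-.4)
    print(np.round(B.T@(X-t)*1e3,1),np.round(f,1))
for n,(y,x,w) in dict(scene=(100,350,80),top=(230,150,80)).items():
    im=eyes.get_image(n)[y:y+w,x:x+w,::-1]; im=(255*(im/255.)**.35).astype(np.uint8)
    cv2.imwrite(f"pics/{n}7.png",cv2.resize(im,(400,400),interpolation=cv2.INTER_CUBIC))
cv2.imwrite("pics/both7.png",np.hstack([cv2.imread("pics/scene7.png"),cv2.imread("pics/top7.png")]))
```

```text
[  0.2 -49.7 115. ] [ 2.8 -0.3  1.9 -0.5]
[  0.6 -50.5 119.3] [ 2.6 -0.3  1.8 -0.5]
[ -1.2 -46.6 106.1] [ 1.4 -0.1  1.  -0.2]
```

View pics/both7.png

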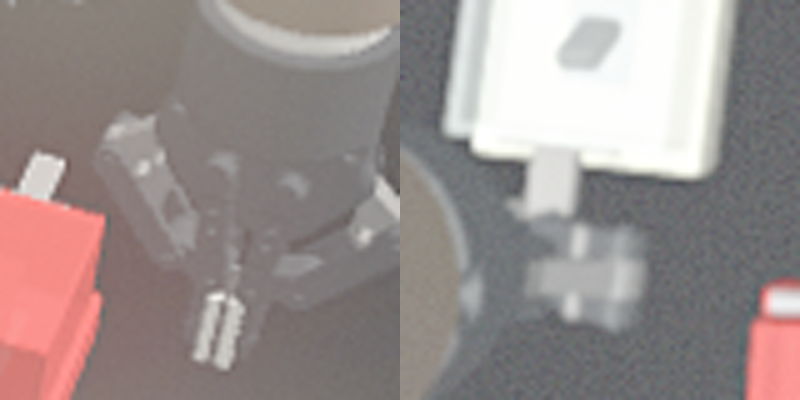

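```bash
python3 -m handwheel '[[[0,-0.001,0],0,0.04],[[0,0,0.02],0,0.04],[[0,0,0.02],0,0.04],[[0,0,0.02],0,0.04],[[0,0,0.018],0,0.04],[[0,0,0],0,0.04],[[0,0,0],0,0.04]]' 30
python3 - <<'E'
from h import *
st()
for n,(y,x,w) in dict(scene=(140,340,80),top=(210,140,80)).items():
    im=eyes.get_image(n)[y:y+w,x:x+w,::-1]; im=(255*(im/255.)**.5).astype(np.uint8)
    cv2.imwrite(f"pics/{n}8.png",cv2.resize(im,(400,400),interpolation=cv2.INTER_CUBIC))
cv2.imwrite("pics/both8.png",np.hstack([cv2.imread("pics/scene8.png"),cv2.imread("pics/top8.png")]))
E
```

```text
time: 5.95
tcp_pos: [0.4919, 0.1836, 0.0373]
tcp_rot: [[0.992, -0.125, -0.0], [-0.125, -0.992, -0.001], [-0.0, 0.001, -1.0]]
contact_force: [0.3, -0.0, 0.4]
finger_gap: 0.468
t 5.95 tcp box mm [-72.1   0.   37.3] yaw -0.1252 z [-0.    -0.001 -1.   ] F box [ 0.3 -0.   0.4] gap mm 40.0
```

View pics/both8.png

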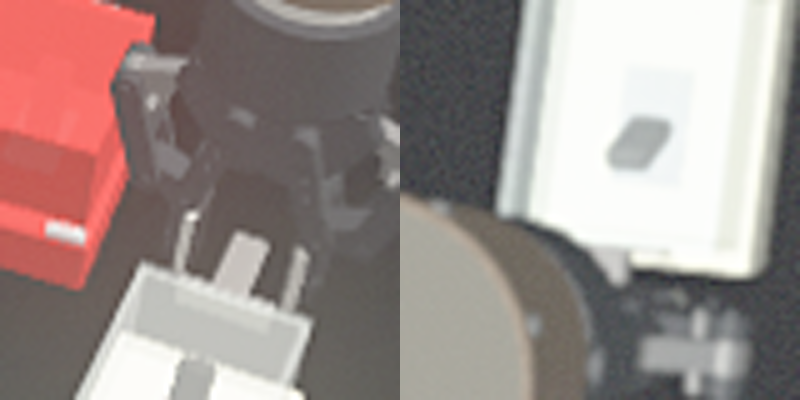

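The scene view now shows the fingers on either side of the tab, with strips ending near (185,270) and (290,310) and the tab at (243,265).

```bash
python3 -m handwheel '[[[0,0,0],0,0.008],[[0,0,0],0,0.008],[[0,0,0],0,0.008],[[0,0,0],0,0.008],[[0,0,0],0,0.008]]' 30
python3 - <<'E'
from h import *
st()
for n,(y,x,w) in dict(scene=(140,340,80),top=(210,140,80)).items():
    im=eyes.get_image(n)[y:y+w,x:x+w,::-1]; im=(255*(im/255.)**.5).astype(np.uint8)
    cv2.imwrite(f"pics/{n}9.png",cv2.resize(im,(400,400),interpolation=cv2.INTER_CUBIC))
cv2.imwrite("pics/both9.png",np.hstack([cv2.imread("pics/scene9.png"),cv2.imread("pics/top9.png")]))
E
```

```text
time: 6.55
tcp_pos: [0.4918, 0.1836, 0.0375]
tcp_rot: [[0.992, -0.125, 0.0], [-0.125, -0.992, 0.0], [0.0, -0.0, -1.0]]
contact_force: [-0.8, -0.2, 1.8]
finger_gap: 0.176
t 6.55 tcp box mm [-72.2   0.   37.5] yaw -0.1256 z [ 0.  0. -1.] F box [-0.8 -0.3  1.8] gap mm 15.0
```

View pics/both9.png

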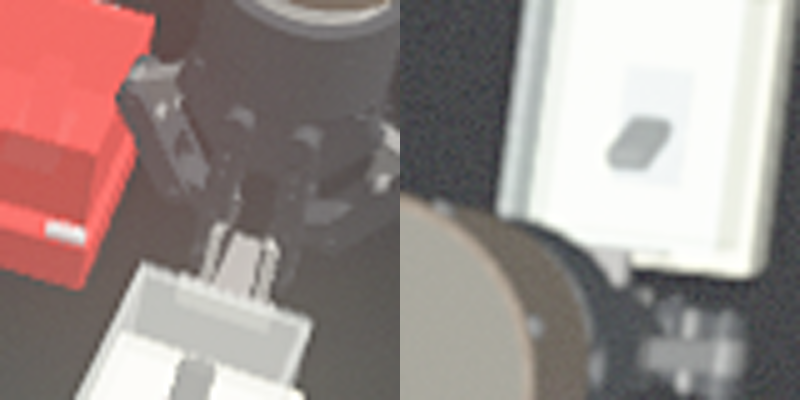

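The jaws stopped at 15 mm with the tab between them, so it is gripped. I'll start the arc.

```bash
python3 -m handwheel '[[[0.0051,0,-0.0118],0,0.008],[[0.0062,0,-0.0112],0,0.008],[[0.0073,0,-0.0105],0,0.008],[[0,0,0],0,0.008]]' 30
python3 -c "from h import *;st()"
```

```text
time: 7.05
tcp_pos: [0.5106, 0.1812, 0.0709]
tcp_rot: [[0.992, -0.126, 0.0], [-0.126, -0.992, 0.0], [0.0, -0.0, -1.0]]
contact_force: [0.9, -0.2, -2.4]
finger_gap: 0.174
t 7.05 tcp box mm [-53.2  -0.   70.9] yaw -0.1263 z [ 0.  0. -1.] F box [ 0.9 -0.1 -2.4] gap mm 14.8
```

```bash
python3 -m handwheel '[[[0.0083,0,-0.0097],0,0.008],[[0.0093,0,-0.0088],0,0.008],[[0.0101,0,-0.0079],0,0.008],[[0.0108,0,-0.0068],0,0.008],[[0,0,0],0,0.008]]' 30
python3 - <<'E'
from h import *
st()
im=eyes.get_image("scene")[100:250,300:450,::-1]; im=(255*(im/255.)**.5).astype(np.uint8)
cv2.imwrite("pics/s10.png",cv2.resize(im,(500,500),interpolation=cv2.INTER_CUBIC))
E
```

```text
time: 7.55
tcp_pos: [0.5481, 0.1764, 0.1032]
tcp_rot: [[0.992, -0.126, -0.001], [-0.126, -0.992, -0.0], [-0.001, 0.0, -1.0]]
contact_force: [-1.1, 1.1, -0.5]
finger_gap: 0.178
t 7.55 tcp box mm [-1.540e+01 -1.000e-01  1.032e+02] yaw -0.1266 z [-0.001 -0.    -1.   ] F box [-1.2  0.9 -0.5] gap mm 15.2
```

View pics/s10.png

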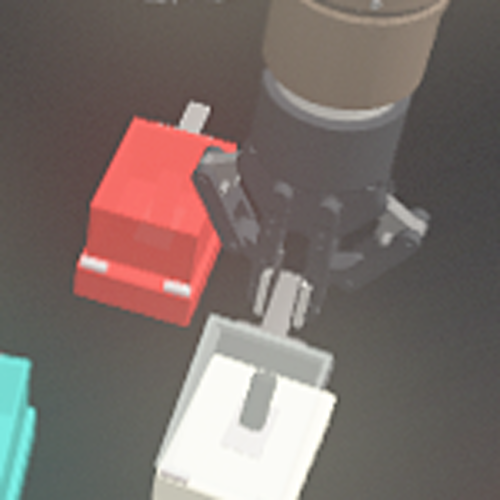

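```bash
python3 -m handwheel '[[[0.0115,0,-0.0057],0,0.008],[[0.012,0,-0.0045],0,0.008],[[0.0124,0,-0.0033],0,0.008],[[0.0126,0,-0.0021],0,0.008],[[0.0128,0,-0.0008],0,0.008],[[0,0,0],0,0.008]]' 30
python3 - <<'E'
from h import *
st()
im=eyes.get_image("scene")[100:250,300:450,::-1]; im=(255*(im/255.)**.5).astype(np.uint8)
cv2.imwrite("pics/s11.png",cv2.resize(im,(500,500),interpolation=cv2.INTER_CUBIC))
E
```

```text
time: 8.2
tcp_pos: [0.6091, 0.1686, 0.12]
tcp_rot: [[0.992, -0.126, -0.001], [-0.126, -0.992, -0.001], [-0.001, 0.001, -1.0]]
contact_force: [-1.7, 1.2, 1.7]
finger_gap: 0.177
t 8.2 tcp box mm [ 4.61e+01 -1.00e-01  1.20e+02] yaw -0.1259 z [-0.001 -0.001 -1.   ] F box [-1.8  1.   1.7] gap mm 15.1
```

View pics/s11.png

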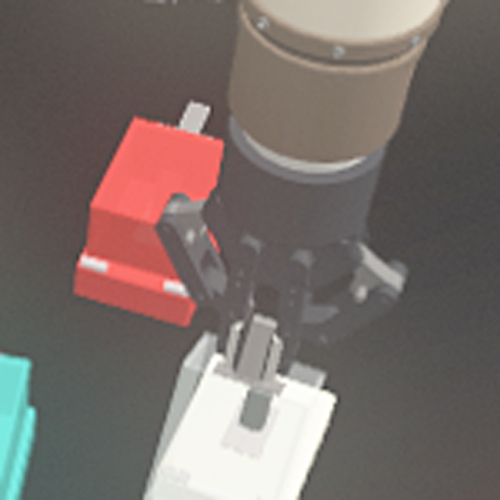

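```bash
python3 -m handwheel '[[[0.0128,0,0.0005],0,0.008],[[0.0127,0,0.0018],0,0.008],[[0.0124,0,0.003],0,0.008],[[0.0121,0,0.0042],0,0.008],[[0,0,0],0,0.008],[[0,0,0],0,0.008]]' 30
python3 - <<'E'
from h import *
st()
ims=[]
for n,(y,x,w) in dict(scene=(120,300,150),top=(130,110,150)).items():
    im=eyes.get_image(n)[y:y+w,x:x+w,::-1]; im=(255*(im/255.)**.5).astype(np.uint8)
    ims.append(cv2.resize(im,(400,400),interpolation=cv2.INTER_CUBIC))
cv2.imwrite("pics/both12.png",np.hstack(ims))
E
```

```text
time: 8.85
tcp_pos: [0.6603, 0.1621, 0.1112]
tcp_rot: [[0.992, -0.125, 0.003], [-0.125, -0.992, 0.0], [0.003, -0.0, -1.0]]
contact_force: [-0.0, -0.6, 4.1]
finger_gap: 0.181
t 8.85 tcp box mm [ 97.7  -0.  111.2] yaw -0.1257 z [ 0.003  0.    -1.   ] F box [ 0.1 -0.6  4.1] gap mm 15.4
```

View pics/both12.png

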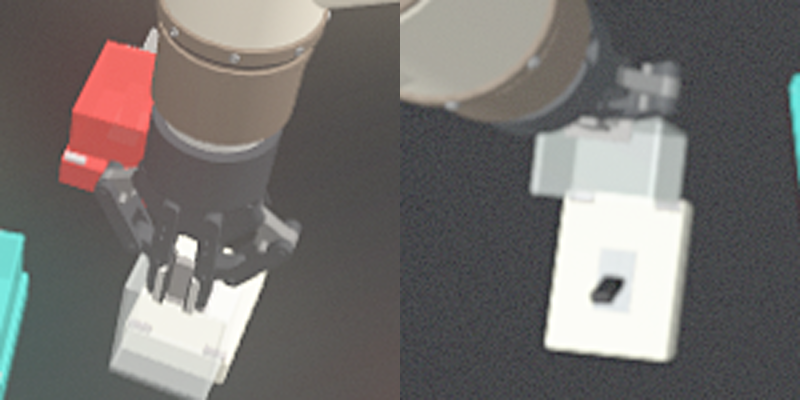

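```bash
python3 -m handwheel '[[[0,0,0],0,0.04],[[0,0,0],0,0.04],[[0,0,0],0,0.04],[[0,0,-0.03],0,0.04],[[0,0,-0.03],0,0.04],[[0,0,0],0,0.04]]' 30
python3 -m handwheel '[[[-0.04,0,0],0,0.0],[[-0.04,0,0],0,0.0],[[-0.04,0,0],0,0.0],[[-0.04,0,0],0,0.0],[[0,0,0],0,0.0],[[0,0,0],0,0.0]]' 30
python3 - <<'E'
from h import *
st()
ims=[]
for n,(y,x,w) in dict(scene=(120,300,150),top=(130,110,150)).items():
    im=eyes.get_image(n)[y:y+w,x:x+w,::-1]; im=(255*(im/255.)**.5).astype(np.uint8)
    ims.append(cv2.resize(im,(400,400),interpolation=cv2.INTER_CUBIC))
cv2.imwrite("pics/both13.png",np.hstack(ims))
E
```

```text
time: 9.55
tcp_pos: [0.6614, 0.1634, 0.1759]
tcp_rot: [[0.992, -0.124, 0.009], [-0.124, -0.992, 0.003], [0.009, -0.004, -1.0]]
contact_force: [0.3, 0.8, 0.7]
finger_gap: 0.467
time: 10.15
tcp_pos: [0.4994, 0.1828, 0.1711]
tcp_rot: [[0.992, -0.124, 0.001], [-0.124, -0.992, 0.001], [0.001, -0.001, -1.0]]
contact_force: [-0.2, 0.7, 0.2]
finger_gap: -0.003
t 10.15 tcp box mm [-64.5   0.2 171.1] yaw -0.1242 z [ 0.001  0.001 -1.   ] F box [-0.3  0.7  0.2] gap mm -0.3
```

View pics/both13.png

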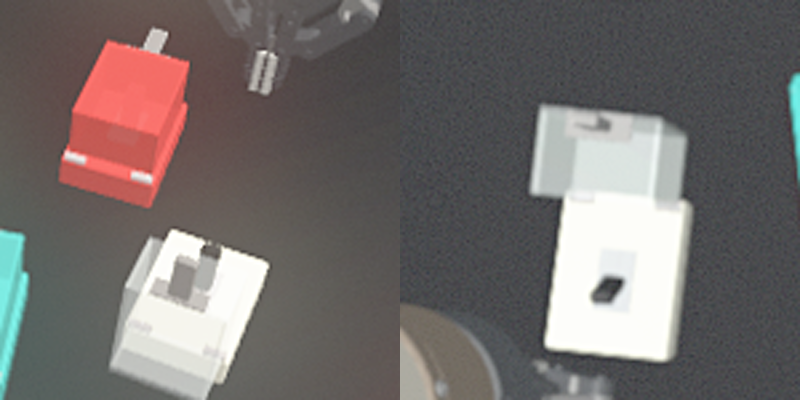

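The cover stays upright, with the tab at about (185,275) in the scene view. Next I'll lower the shut fingers on the tab side of the toggle.

```bash
python3 -m handwheel '[[[0,0,0.03],0,0.0],[[0,0,0.03],0,0.0],[[0,0,0.03],0,0.0],[[0,0,0.03],0,0.0],[[0,0,0.02],0,0.0],[[0,0,0],0,0.0],[[0,0,0],0,0.0]]' 30
python3 - <<'E'
from h import *
st()
ims=[]
for n,(y,x,w) in dict(scene=(150,330,100),top=(180,130,100)).items():
    im=eyes.get_image(n)[y:y+w,x:x+w,::-1]; im=(255*(im/255.)**.5).astype(np.uint8)
    ims.append(cv2.resize(im,(400,400),interpolation=cv2.INTER_CUBIC))
cv2.imwrite("pics/both14.png",np.hstack(ims))
E
```

```text
time: 10.95
tcp_pos: [0.501, 0.1825, 0.0306]
tcp_rot: [[0.992, -0.126, -0.0], [-0.126, -0.992, -0.001], [-0.0, 0.001, -1.0]]
contact_force: [-0.2, 0.4, 0.3]
finger_gap: 0.001
t 10.95 tcp box mm [-62.9   0.   30.6] yaw -0.1261 z [-0.    -0.001 -1.   ] F box [-0.2  0.4  0.3] gap mm 0.1
```

View pics/both14.png

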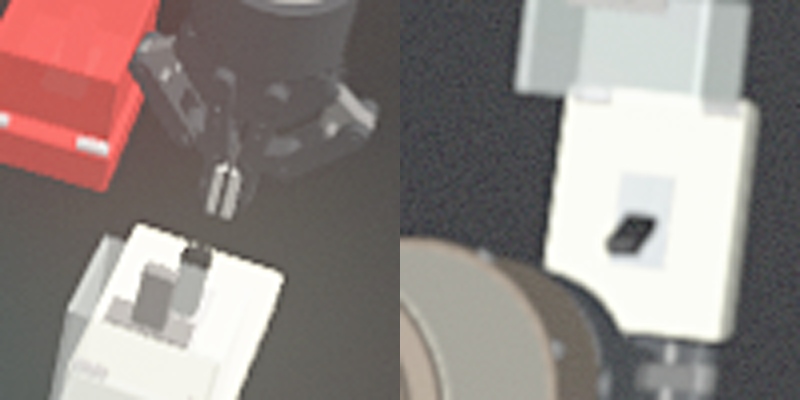

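Run:
```python
from h import *
for x in(-.052,-.058,-.063):
  for z in(.03,.04,.05,.06): print(x,z,((proj("scene",o+B@[x,0,z])[0]-[330,150]+.5)*4).round(0))
```

```text
-0.052 0.03 [210. 248.]
-0.052 0.04 [213. 236.]
-0.052 0.05 [216. 224.]
-0.052 0.06 [219. 211.]
-0.058 0.03 [213. 240.]
-0.058 0.04 [216. 228.]
-0.058 0.05 [220. 216.]
-0.058 0.06 [223. 203.]
-0.063 0.03 [216. 234.]
-0.063 0.04 [219. 222.]
-0.063 0.05 [222. 209.]
-0.063 0.06 [226. 197.]
```

```bash
python3 -m handwheel '[[[0,0,0.008],0,0.0],[[0.012,0,0],0,0.0],[[0.012,0,0],0,0.0],[[0.01,0,0],0,0.0],[[0,0,0],0,0.0]]' 30
python3 -c "from h import *;st()"
python3 -m handwheel '[[[0.006,0,0],0,0.0],[[0.004,0,0],0,0.0],[[0,0,0],0,0.0],[[0,0,0],0,0.0]]' 30
python3 - <<'E'
from h import *
st()
ims=[]
for n,(y,x,w) in dict(scene=(150,330,100),top=(180,130,100)).items():
    im=eyes.get_image(n)[y:y+w,x:x+w,::-1]; im=(255*(im/255.)**.5).astype(np.uint8)
    ims.append(cv2.resize(im,(400,400),interpolation=cv2.INTER_CUBIC))
cv2.imwrite("pics/both15.png",np.hstack(ims))
E
```

```text
time: 11.55
tcp_pos: [0.5357, 0.1782, 0.0229]
tcp_rot: [[0.992, -0.126, 0.001], [-0.126, -0.992, 0.001], [0.001, -0.001, -1.0]]
contact_force: [-0.3, -0.4, 0.8]
finger_gap: 0.005
t 11.55 tcp box mm [-28.    0.2  22.9] yaw -0.1268 z [ 0.001  0.001 -1.   ] F box [-0.2 -0.5  0.8] gap mm 0.5
time: 11.95
tcp_pos: [0.5438, 0.177, 0.0228]
tcp_rot: [[0.992, -0.125, 0.0], [-0.125, -0.992, 0.0], [0.0, -0.0, -1.0]]
contact_force: [-0.5, -1.0, 0.3]
finger_gap: -0.001
t 11.95 tcp box mm [-19.8   0.1  22.8] yaw -0.1256 z [ 0.  0. -1.] F box [-0.4 -1.   0.3] gap mm -0.1
```

View pics/both15.png

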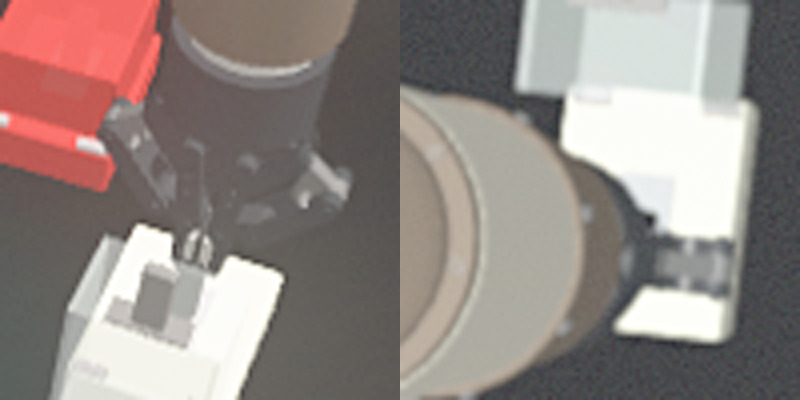

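```bash
python3 -m handwheel '[[[0.004,0,0],0,0.0],[[0.004,0,0],0,0.0],[[0,0,0],0,0.0],[[0,0,0],0,0.0]]' 30
python3 -m handwheel '[[[0.003,0,0],0,0.0],[[0,0,0],0,0.0],[[0,0,0],0,0.0]]' 30
python3 - <<'E'
from h import *
st()
ims=[]
for n,(y,x,w) in dict(scene=(150,330,100),top=(180,130,100)).items():
    im=eyes.get_image(n)[y:y+w,x:x+w,::-1]; im=(255*(im/255.)**.5).astype(np.uint8)
    ims.append(cv2.resize(im,(400,400),interpolation=cv2.INTER_CUBIC))
cv2.imwrite("pics/both16.png",np.hstack(ims))
E
```

```text
time: 12.45
tcp_pos: [0.5519, 0.1759, 0.0228]
tcp_rot: [[0.992, -0.125, 0.0], [-0.125, -0.992, 0.0], [0.0, -0.0, -1.0]]
contact_force: [0.3, -0.3, 0.5]
finger_gap: -0.001
time: 12.75
tcp_pos: [0.5524, 0.1757, 0.0226]
tcp_rot: [[0.992, -0.126, -0.004], [-0.126, -0.992, -0.001], [-0.004, 0.001, -1.0]]
contact_force: [-7.6, 2.7, 4.9]
finger_gap: -0.004
t 12.75 tcp box mm [-11.   -0.2  22.6] yaw -0.1259 z [-0.004 -0.001 -1.   ] F box [-7.9  1.7  4.9] gap mm -0.3
```

View pics/both16.png

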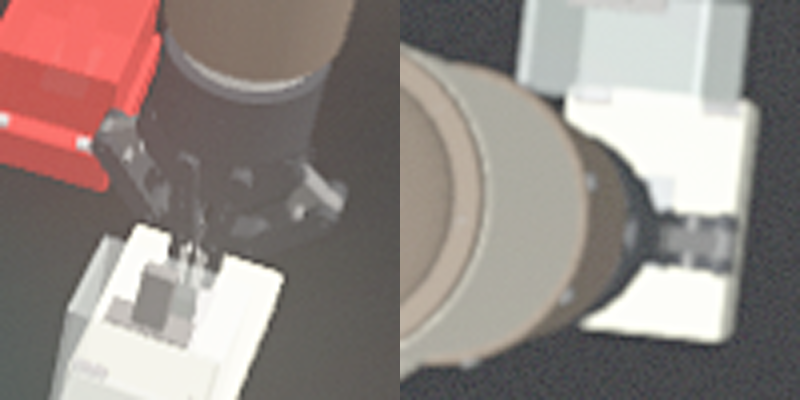

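The force rose to 8 N at a hard stop. I'll back away, lift and check.

```bash
python3 -m handwheel '[[[-0.02,0,0],0,0.0],[[-0.03,0,0],0,0.0],[[0,0,-0.04],0,0.0],[[0,0,-0.04],0,0.0],[[0,0,-0.04],0,0.0],[[0,0,-0.04],0,0.0],[[0,0,0],0,0.0]]' 30
python3 - <<'E'
from h import *
st()
ims=[]
for n,(y,x,w) in dict(scene=(150,330,100),top=(150,130,100)).items():
    im=eyes.get_image(n)[y:y+w,x:x+w,::-1]
    cv2.imwrite(f"pics/{n}17.png",cv2.resize(im,(400,400),interpolation=cv2.INTER_CUBIC))
    ims.append(cv2.resize(im,(400,400),interpolation=cv2.INTER_CUBIC))
cv2.imwrite("pics/both17.png",np.hstack(ims))
for a in(0,.6,.8):
    q=np.array([-.005+.04*np.sin(a-.4),0,.03+.04*np.cos(a-.4)])
    print(a,(proj("scene",o+B@q)[0]-[330,150]+.5)*4,(proj("top",o+B@q)[0]-[130,150]+.5)*4)
E
```

```text
time: 13.55
tcp_pos: [0.5089, 0.1838, 0.1896]
tcp_rot: [[0.992, -0.124, 0.013], [-0.124, -0.992, 0.007], [0.012, -0.008, -1.0]]
contact_force: [0.6, -0.7, 0.7]
finger_gap: 0.003
t 13.55 tcp box mm [-55.3   2.4 189.6] yaw -0.1244 z [ 0.013  0.007 -1.   ] F box [ 0.7 -0.6  0.7] gap mm 0.2
0 [202.81718568 243.90852464] [218.6210173  375.19295068]
0.6 [189.15134915 272.89651197] [224.27454668 321.35486425]
0.8 [183.67563347 286.37060942] [227.71914572 304.26084444]
```

View pics/both17.png

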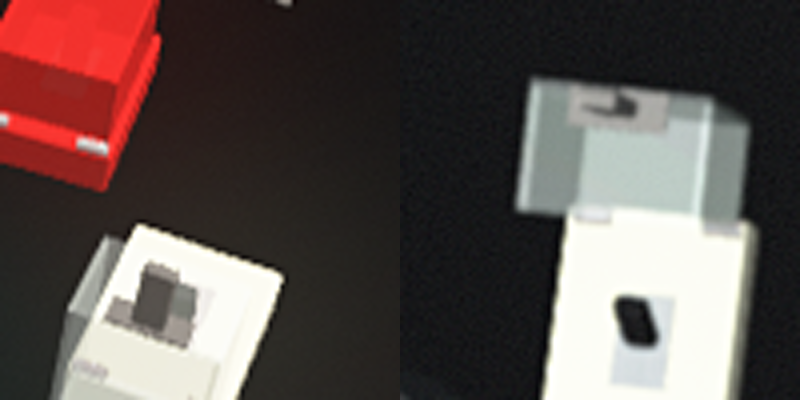

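The toggle tip in the top view is at (630,305), which matches the prediction for 0.8 rad (628,304). I'll go back to the tab.

```bash
python3 -m handwheel '[[[0.038,0,0],0,0.04],[[0.038,0,0],0,0.04],[[0.038,0,0],0,0.04],[[0.038,0,0],0,0.04],[[0,0,0],0,0.04],[[0,0,0],0,0.04],[[0,0,0],0,0.04]]' 30
python3 - <<'E'
from h import *
st()
E
```

```text
time: 14.35
tcp_pos: [0.6547, 0.1627, 0.1816]
tcp_rot: [[0.992, -0.125, -0.002], [-0.125, -0.992, -0.001], [-0.002, 0.001, -1.0]]
contact_force: [-0.1, -0.5, 0.6]
finger_gap: 0.47
t 14.35 tcp box mm [ 92.   -0.2 181.6] yaw -0.1254 z [-0.002 -0.001 -1.   ] F box [-0.1 -0.5  0.6] gap mm 40.1
```

```bash
python3 -m handwheel '[[[0.0057,0,0.02],0,0.04],[[0,0,0.025],0,0.04],[[0,0,0.025],0,0.04],[[0,0,0],0,0.04],[[0,0,0],0,0.04]]' 30
python3 - <<'E'
from h import *
st()
ims=[]
for n,(y,x,w) in dict(scene=(150,310,100),top=(130,130,100)).items():
    im=eyes.get_image(n)[y:y+w,x:x+w,::-1]; im=(255*(im/255.)**.5).astype(np.uint8)
    ims.append(cv2.resize(im,(400,400),interpolation=cv2.INTER_CUBIC))
cv2.imwrite("pics/both18.png",np.hstack(ims))
E
```

```text
time: 14.85
tcp_pos: [0.661, 0.1623, 0.1136]
tcp_rot: [[0.992, -0.124, 0.0], [-0.124, -0.992, -0.001], [0.0, 0.001, -1.0]]
contact_force: [-0.3, 0.8, 1.3]
finger_gap: 0.469
t 14.85 tcp box mm [ 98.4   0.2 113.6] yaw -0.1244 z [ 0.    -0.001 -1.   ] F box [-0.4  0.7  1.3] gap mm 40.0
```

View pics/both18.png

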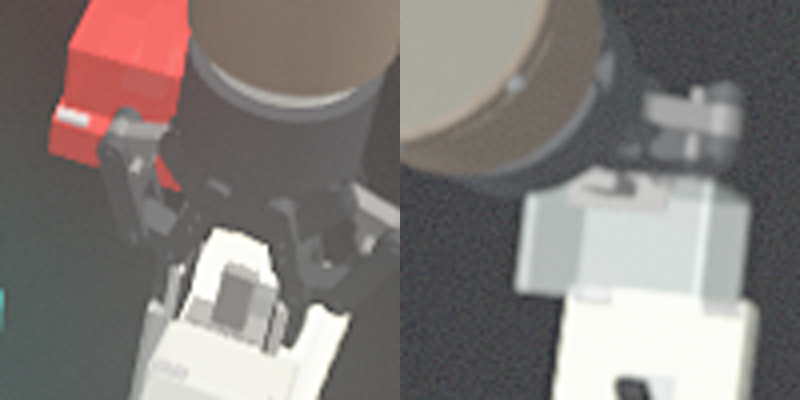

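The scene view shows the fingers at (175,290) and (275,325), straddling the tab at (238,290). Closing now.

```bash
python3 -m handwheel '[[[0,0,0.0015],0,0.008],[[0,0,0],0,0.008],[[0,0,0],0,0.008],[[0,0,0],0,0.008],[[0,0,0],0,0.008]]' 30
python3 -c "from h import *;st()"
```

```text
time: 15.45
tcp_pos: [0.6622, 0.1619, 0.1125]
tcp_rot: [[0.992, -0.125, 0.002], [-0.125, -0.992, 0.0], [0.002, -0.0, -1.0]]
contact_force: [0.5, -2.1, 5.0]
finger_gap: 0.179
t 15.45 tcp box mm [ 99.6  -0.  112.5] yaw -0.1255 z [ 0.002  0.    -1.   ] F box [ 0.7 -2.   5. ] gap mm 15.3
```

Gripped again at 15.3 mm. I'll run the arc in reverse.

```bash
python3 -m handwheel '[[[-0.0121,0,-0.0042],0,0.008],[[-0.0124,0,-0.003],0,0.008],[[-0.0127,0,-0.0018],0,0.008],[[-0.0128,0,-0.0005],0,0.008],[[-0.0128,0,0.0008],0,0.008],[[0,0,0],0,0.008]]' 30
python3 -c "from h import *;st()"
python3 -m handwheel '[[[-0.0126,0,0.0021],0,0.008],[[-0.0124,0,0.0033],0,0.008],[[-0.012,0,0.0045],0,0.008],[[-0.0115,0,0.0057],0,0.008],[[-0.0108,0,0.0068],0,0.008],[[0,0,0],0,0.008]]' 30
python3 -c "from h import *;st()"
```

```text
time: 16.05
tcp_pos: [0.5971, 0.1702, 0.1197]
tcp_rot: [[0.992, -0.125, -0.002], [-0.125, -0.992, 0.0], [-0.002, 0.0, -1.0]]
contact_force: [1.1, -1.3, -0.6]
finger_gap: 0.17
t 16.05 tcp box mm [ 34.   -0.  119.7] yaw -0.1249 z [-0.002  0.    -1.   ] F box [ 1.3 -1.1 -0.6] gap mm 14.5
time: 16.65
tcp_pos: [0.539, 0.1776, 0.0974]
tcp_rot: [[0.992, -0.125, -0.002], [-0.125, -0.992, -0.0], [-0.002, 0.0, -1.0]]
contact_force: [-1.5, 0.9, 2.4]
finger_gap: 0.176
t 16.65 tcp box mm [-24.6  -0.   97.4] yaw -0.1253 z [-0.002 -0.    -1.   ] F box [-1.6  0.7  2.4] gap mm 15.0
```

```bash
python3 -m handwheel '[[[-0.0101,0,0.0079],0,0.008],[[-0.0093,0,0.0088],0,0.008],[[-0.0083,0,0.0097],0,0.008],[[-0.0073,0,0.0105],0,0.008],[[0,0,0],0,0.008]]' 30
python3 -c "from h import *;st()"
python3 -m handwheel '[[[-0.0062,0,0.0112],0,0.008],[[-0.0051,0,0.0118],0,0.008],[[0,0,0],0,0.008],[[0,0,0],0,0.008]]' 30
python3 -c "from h import *;st()"
```

```text
time: 17.15
tcp_pos: [0.5042, 0.1819, 0.06]
tcp_rot: [[0.992, -0.126, -0.003], [-0.126, -0.992, -0.001], [-0.003, 0.001, -1.0]]
contact_force: [-2.6, 1.8, 3.8]
finger_gap: 0.17
t 17.15 tcp box mm [-59.7  -0.1  60. ] yaw -0.1258 z [-0.003 -0.001 -1.   ] F box [-2.8  1.4  3.8] gap mm 14.5
time: 17.55
tcp_pos: [0.4952, 0.1832, 0.0403]
tcp_rot: [[0.992, -0.124, 0.001], [-0.124, -0.992, -0.001], [0.001, 0.001, -1.0]]
contact_force: [-3.9, -1.8, 14.5]
finger_gap: 0.175
t 17.55 tcp box mm [-68.8   0.   40.3] yaw -0.1246 z [ 0.001 -0.001 -1.   ] F box [-3.7 -2.3 14.5] gap mm 14.9
```

```bash
python3 -m handwheel '[[[-0.001,0,0.001],0,0.008],[[0,0,0],0,0.008],[[0,0,0],0,0.008]]' 30
python3 -m handwheel '[[[0,0,0],0,0.04],[[0,0,0],0,0.04],[[0,0,0],0,0.04],[[0,0,-0.03],0,0.04],[[0,0,-0.04],0,0.04],[[0,0,-0.04],0,0.04],[[-0.03,0,-0.03],0,0.04],[[0,0,0],0,0.04]]' 30
python3 - <<'E'
from h import *
st()
ims=[]
for n,(y,x,w) in dict(scene=(165,330,100),top=(190,130,100)).items():
    im=eyes.get_image(n)[y:y+w,x:x+w,::-1]; im=(255*(im/255.)**.7).astype(np.uint8)
    ims.append(cv2.resize(im,(400,400),interpolation=cv2.INTER_CUBIC))
    for th in(0,.1,.2):
      c,s=np.cos(th),np.sin(th)
      for q in((-133,49),(-95,53),):
        P=np.array([48+c*q[0]+s*q[1],0,30-s*q[0]+c*q[1]])*1e-3
        Q=P.copy();Q[1]=.008 if q[0]<-100 else .037
        print(n,th,q,((proj(n,[o+B@P,o+B@Q])-[x,y]+.5)*4).round(0).tolist())
cv2.imwrite("pics/both19.png",np.hstack(ims))
E
```

```text
time: 17.85
tcp_pos: [0.4952, 0.1833, 0.0401]
tcp_rot: [[0.992, -0.124, 0.002], [-0.124, -0.992, -0.0], [0.003, 0.0, -1.0]]
contact_force: [-2.7, -3.4, 17.8]
finger_gap: 0.175
time: 18.65
tcp_pos: [0.4638, 0.1883, 0.181]
tcp_rot: [[0.992, -0.124, 0.006], [-0.124, -0.992, 0.005], [0.005, -0.005, -1.0]]
contact_force: [0.9, 0.6, -0.1]
finger_gap: 0.467
t 18.65 tcp box mm [-100.5    1.1  181. ] yaw -0.124 z [ 0.006  0.005 -1.   ] F box [ 0.9  0.7 -0.1] gap mm 39.9
scene 0 (-133, 49) [[244.0, 85.0], [259.0, 90.0]]
scene 0 (-95, 53) [[224.0, 129.0], [293.0, 152.0]]
scene 0.1 (-133, 49) [[245.0, 75.0], [260.0, 80.0]]
scene 0.1 (-95, 53) [[223.0, 124.0], [293.0, 148.0]]
scene 0.2 (-133, 49) [[246.0, 68.0], [261.0, 73.0]]
scene 0.2 (-95, 53) [[222.0, 122.0], [293.0, 146.0]]
top 0 (-133, 49) [[193.0, 366.0], [174.0, 364.0]]
top 0 (-95, 53) [[202.0, 277.0], [116.0, 267.0]]
top 0.1 (-133, 49) [[187.0, 355.0], [168.0, 353.0]]
top 0.1 (-95, 53) [[198.0, 263.0], [111.0, 254.0]]
top 0.2 (-133, 49) [[181.0, 340.0], [162.0, 338.0]]
top 0.2 (-95, 53) [[196.0, 248.0], [107.0, 238.0]]
```

View pics/both19.png

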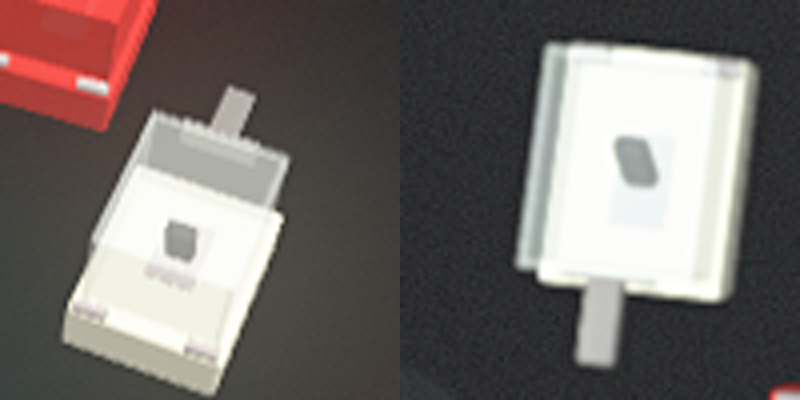

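Run:
```python
from h import *
a=cv2.imread("pics/top0.png").astype(int);b=eyes.get_image("top")[:,:,::-1].astype(int)
print("bare diff",abs(a-b)[225:310,325:400].mean(), "noise",abs(a-b)[120:150,400:450].mean())
print("tab diff",abs(a-b)[255:285,165:190].mean())
from cell import ctrl; st(); print(ctrl.job_done())
```

```text
bare diff 1.4735686274509805 noise 2.5655555555555556
tab diff 4.313777777777778
t 18.8 tcp box mm [-101.1   -0.3  176. ] yaw -0.1255 z [-0.001 -0.001 -1.   ] F box [-0.3 -0.7 -0.3] gap mm 40.0
the job is handed in; nothing more can be done
None
```

I swung the cover of the guarded white box up to about 1.6 rad and released it. I then pushed its toggle to the hinge-side stop with shut fingers, regripped the tab, closed the cover and handed the job in at 18.8 s. `job_done()` gave no verdict.

**Last checks:**
- **Cover:** the tab tip is back where a closed cover puts it in both views, within about 1 px in the top view and 3 px or less in the scene view. The stop pushed back with 15–18 N before I let go.
- **Toggle:** with the cover open, its tip matched the prediction for 0.8 rad to within 1 px in the top view. After closing it still leans towards the hinge.
- **Bare switch:** its part of the top picture is unchanged from the start, within image noise.
- **Robot:** it stands clear with no contact force.

**What disagreed:**
- **Missed first pinch:** the first pinch closed above the tab. In the pictures the fingertips stood about 20 mm higher than the reported TCP. I went 18 mm lower and gripped the tab at 15 mm. I did not find the cause of the offset.
- **Slip while closing:** the grip slipped about 3 mm along the tab, without any effect on the result.

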